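# Change over the push-latch parts bins

## Robot

A 7-joint arm with a two-finger parallel gripper is mounted at the origin on a cart in front of the work surface, level with it; the furniture and walls round the work are solid. World frame = base frame: x ahead of the robot, y to its left, z up, the work surface at z = 0. Lengths are in m, angles in rad, forces in N, time in s.
With the tool pointing down it reaches from about 0.4 to 0.85 m from the base axis. Payload 10.4 kg.
Tool frame: the origin (TCP) lies midway between the tips of the shut fingers; the grasp point (between the pads) lies 19 mm behind it (r.grasp_offset is the distance from the TCP to the grasp point, in m); x points along the fingers, y is the direction in which the jaws open and shut, and the axes are right-handed (so a half turn about x gives the same grasp; the last joint's range is limited). The gripper opens to 87 mm and grips with 3 to 60 N. Pads are 19 mm wide; open, the fingers measure 117 mm over their backs; the gripper's body (75 mm by 190 mm) begins 51 mm behind the grasp point.
Start: joints at [1.199, 0.332, -0.065, 1.46, 0.022, 1.35, -0.088], TCP at [0.214, -0.587, 0.223] pointing down, gripper open.
Joint ranges: [-2.6, 2.6], [-0.5, 2.12], [-1.47, 1.34], [0.16, 2.42], [-1.27, 4.41], [0.06, 2.06], [-2.6, 2.6]. Speed limits (rad/s): [2.22, 2.22, 2.79, 2.79, 3.14, 3.14, 3.14].

## Interface

Orientations are given as a unit quaternion [x, y, z, w].
In Python, from bench import r, vision, close_job gives the robot as it stands. The module is installed in compiled form; this text tells all that it offers.
- The arm moves only by the shell command python3 -m pendant 'ROWS' [OPENING] [FORCE]. ROWS is text: rows parted by semicolons, each of 6 numbers parted by spaces: the shift along the tool's x, y, z in units of 0.25 m (1.0 is 0.25 m), then the turn, a rotation vector about the tool's x, y, z in units of 1.5 rad (1.0 is 1.5 rad). A call has 1 to 8 rows; each row is the pose to reach, as a shift and turn from the pose commanded when the call began, along the tool's axes at that moment; what a row does not reach only later rows make up. A row lasts 1/10 s, in which the tool goes at most 50 mm and 8.59 degrees, less where a joint would pass 70% of its speed; a pose out of reach is approached as far as the arm can. A call with a number of a shift or a turn outside -1 to 1 is refused whole. A call with a gripper value outside its range is refused whole. OPENING is the gripper command: -1 is shut, 1 is fully open, values between are in proportion, set as the call begins (- or left out, the last holds). The fingers move at their own pace and stop on an object; FORCE is the grip in N (left out, the last holds). Time passes only in rows, so rows that repeat a pose let the fingers close. It gives the time, the measured TCP pose, the force and the opening at its end, in the units of the state.
- r.read_state(): the state, without advancing time (a new reading comes with each control period).
- vision.camera(name): name is "scene" or "top"; returns (picture, depth): 384x512x3 uint8, blue, green, red; 384x512 float32, m along the optical axis (not along the pixel's ray), 0 where there is no reading.
- vision.get_calibration(name): a dict with "camera_matrix" (3x3 intrinsics, pixels), "k1" (the pictures are not rectified: a ray, as slopes to the right and down, at radius r is drawn at 1 + k1 r^2 times it, then the intrinsics apply), "rvec" (rotation vector, rad) and "tvec" (3), from world to camera coordinates, as OpenCV has them. Camera axes: x right, y down, z forward; pixel columns grow to the right and rows downward; lengths in m; the calibration is good to about 2 mm. A picture is of the moment at which its call begins. get_calibration takes no time and is no camera call.
- close_job(): hands the job in, once; it reports no verdict.
The state is a dict: "time": time; "joint_positions": joint angles; "joint_vel": joint speeds; "joint_torque": joint torques, N m; "ee_pos": TCP position; "eef_rot": TCP orientation; "ft_force": force on the tool from outside, world axes, zero at the start; "torque": the same for the moment, N m; "width": finger opening in m.
Only numpy, scipy, OpenCV 4.12 (cv2) and the standard library are available. Lean on these libraries where they do the work, as an engineer would, in place of code of your own. Each camera call takes 0.05 s, during which the arm holds its last target. There are 200 camera calls.

## Task

The clamping nuts are put away and the collets come next: push the lid of the bin with the orange lid, which was left standing ajar, down until it latches shut, and push the closed green lid in once so that it springs ajar. Let go of both, and leave the bin with the white lid shut.

Things in the scene. Friction and masses are not known exactly. Their poses are not given: they have to be found in the camera images.
- orange_pad (a point): Centre of the round black pad (30 mm across) on top of the orange lid of a grey fixed bin 130 x 100 x 75 mm. Lid 118 x 88 x 8 mm, set into the bin's top, hinged along its far short side; pad centre 88 mm from the hinge line, 30 mm from the free edge nearer the robot. Axes: x from pad to hinge along the lid, y along the hinge, z out of the lid. Starts ajar, up 0.35 rad, pad about 30 mm above flush.
- green_pad (a point): Same point and axes on the green lid of an identical bin; starts latched shut: level, flush with the rim, 75 mm above the table. All latches: a spring lifts the lid (3 to 6 N at the pad). Shut lid: push the pad over 4.5 mm below flush and let go, it springs ajar. Ajar lid: push the pad 6 mm below flush and let go, it rises to flush and stays. Firm stop 8 mm below flush; 12 N gets there.
- white_pad (a point): Same point and axes on the white lid of an identical bin with the same latch; starts latched shut (level, pad 75 mm above the table) and is to stay shut. On all lids push slowly, at 40 mm/s or less: a fast push meets 12 N or more on the way down, long before the stop, from the lid's inertia and the latch.

How it is judged:
At the end, for the whole second after the job is handed in: The orange lid is latched shut (level within 3 degrees), the green lid stands ajar by itself (tilted more than 11 degrees), and the white lid is still shut (level within 3 degrees) (angle between each of orange_pad, white_pad's own z axis and vertical below 0.05 rad and angle between green_pad's own z axis and vertical above 0.2 rad); the robot touches nothing.
It fails at once if the white lid springs open (angle between white_pad's own z axis and vertical above 0.15 rad).
It also fails if it takes over 38 s, if anything falls off the work surface, if the arm or the gripper's body presses on something with over 40 N, if the wrist force passes 120 N, or if a joint passes its speed limit or range.

## Working session

There is one attempt and no reset: what is moved stays moved. The work goes in short steps, Python scripts to look and compute and a shell command to move; the robot and the scene stay as the last step left them, time stands still between calls to the robot, and variables do not carry over. Pictures are saved under pics/ and viewed, about 8 in all and at most 12, crops included, and the job is handed in when it is done.

```bash
mkdir -p pics
python3 - <<'E'
from bench import r, vision
import cv2,numpy as np
s=r.read_state(); print({k:np.round(v,3).tolist() for k,v in s.items()})
for n in("top","scene"):
    p,d=vision.camera(n); cv2.imwrite(f"pics/{n}0.png",p); np.savez(f"{n}0.npz",p=p,d=d)
    print(n,{k:np.round(v,3).tolist() for k,v in vision.get_calibration(n).items()})
a=cv2.imread("pics/top0.png");b=cv2.imread("pics/scene0.png")
cv2.imwrite("pics/both0.png",cv2.resize(np.vstack([a,b]),(400,600)) if 0 else cv2.resize(np.hstack([a,b]),(800,300)))
E
```

```text
{'time': 0.0, 'joint_positions': [1.199, 0.333, -0.065, 1.461, 0.022, 1.35, -0.088], 'joint_vel': [-0.0, -0.001, 0.001, -0.001, -0.001, -0.001, -0.0], 'joint_torque': [0.001, -62.325, 0.026, -38.989, -0.061, 0.04, 0.0], 'ee_pos': [0.213, -0.587, 0.222], 'eef_rot': [-0.696, -0.123, 0.696, -0.122], 'ft_force': [-0.098, 0.887, -0.396], 'torque': [0.021, 0.033, 0.028], 'width': 0.087}
top {'camera_matrix': [[420.783, 0.0, 250.495], [0.0, 420.783, 191.075], [0.0, 0.0, 1.0]], 'k1': -0.103, 'rvec': [2.143, -2.132, 0.194], 'tvec': [0.001, 0.484, 1.495]}
scene {'camera_matrix': [[350.444, 0.0, 258.091], [0.0, 350.444, 193.489], [0.0, 0.0, 1.0]], 'k1': -0.089, 'rvec': [0.72, -2.333, 1.454], 'tvec': [0.371, 0.207, 0.975]}
```

View pics/top0.png

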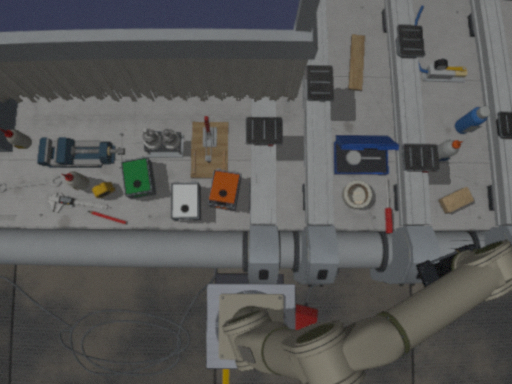

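View pics/scene0.png

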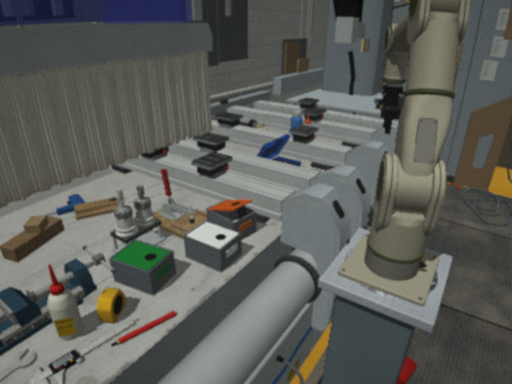

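The top view shows green lid (138,178), white lid (185,200) and orange lid (224,188), each with a dark pad. There is a large pipe along row 250 between the robot and the table. Next I measure pads, lid axes and obstacle heights.

```bash
cat > h.py <<'E'
from bench import r, vision
import cv2,numpy as np
from scipy.spatial.transform import Rotation as R
def ray(n,uv):
    c=vision.get_calibration(n);K=np.array(c["camera_matrix"]);k=c["k1"]
    q=cv2.undistortPoints(np.array(uv,float).reshape(-1,1,2),K,np.array([k,0,0,0.]))[:,0]
    M=cv2.Rodrigues(np.array(c["rvec"],float))[0];t=np.array(c["tvec"],float).ravel()
    return -M.T@t, np.c_[q,np.ones(len(q))]@M
def plane(n,uv,z):
    o,d=ray(n,uv);return o+d*((z-o[2])/d[:,2])[:,None]
def bydepth(n,uv,d):
    o,q=ray(n,uv);u=np.array(uv).reshape(-1,2).astype(int);return o+q*d[u[:,1],u[:,0]][:,None]
def two(a,b):
    (o1,d1),(o2,d2)=ray("top",a),ray("scene",b)
    A=np.c_[d1[0],-d2[0]];x=np.linalg.lstsq(A,o2-o1,rcond=None)[0]
    p,q=o1+x[0]*d1[0],o2+x[1]*d2[0];return (p+q)/2,np.linalg.norm(p-q)
def masks(p):
    h=cv2.cvtColor(p,cv2.COLOR_BGR2HSV)
    return dict(green=cv2.inRange(h,(45,120,50),(75,255,255)),orange=cv2.inRange(h,(5,190,120),(13,255,255)),white=cv2.inRange(h,(0,0,195),(180,40,255)))
def lid(p,col,roi):
    m=np.zeros(p.shape[:2],np.uint8);x0,y0,x1,y1=roi;m[y0:y1,x0:x1]=masks(p)[col][y0:y1,x0:x1]
    c=max(cv2.findContours(m,cv2.RETR_EXTERNAL,cv2.CHAIN_APPROX_NONE)[0],key=cv2.contourArea)
    hull=cv2.convexHull(c);f=np.zeros_like(m);cv2.fillPoly(f,[hull],255);f=cv2.erode(f,np.ones((5,5)))
    g=cv2.cvtColor(p,cv2.COLOR_BGR2GRAY);dk=cv2.inRange(p.max(2),0,70)&f
    cc=cv2.findContours(dk,cv2.RETR_EXTERNAL,cv2.CHAIN_APPROX_NONE)[0]
    pad=None
    if cc:
        M=cv2.moments(dk*0+cv2.drawContours(np.zeros_like(dk),[max(cc,key=len)],-1,255,-1),True);pad=(M["m10"]/M["m00"],M["m01"]/M["m00"])
    return c,pad
E
python3 - <<'E'
from h import *
T=np.load("top0.npz");S=np.load("scene0.npz")
rt=dict(green=(110,150,165,205),white=(165,175,207,228),orange=(203,165,245,215))
rs=dict(green=(100,230,185,300),white=(175,210,250,275),orange=(195,190,265,230))
for k in rt:
    c,p=lid(T["p"],k,rt[k]);c2,p2=lid(S["p"],k,rs[k])
    bx=cv2.boxPoints(cv2.minAreaRect(c))
    print(k,np.round(p,1),p2 and np.round(p2,1),cv2.contourArea(c))
    print(" plane",plane("top",[p],.105 if k=="orange" else .075).round(4))
    if p2: print(" scene plane",plane("scene",[p2],.105 if k=="orange" else .075).round(4),"two",[np.round(v,4).tolist() for v in two([p],[p2])])
    print(" corners",plane("top",bx,.09 if k=="orange" else .075).round(3).tolist())
g=[(u,v) for v in range(60,300,15) for u in (100,140,185,225,265)]
P=bydepth("top",g,T["d"]).round(2)
for q,x in zip(g,P): print(q,x,end="; " if q[0]<265 else "\n")
a=T["p"][150:235,100:260];b=S["p"][180:300,95:275]
cv2.imwrite("pics/crop1.png",np.vstack([cv2.resize(a,(560,298),interpolation=2),cv2.resize(b,(560,300*1),interpolation=2)]))
E
```

```text
green [136.7 183.5] [150.1 256.4] 691.5
 plane [[0.504  0.4136 0.075 ]]
 scene plane [[0.5041 0.4119 0.075 ]] two [[0.5034, 0.413, 0.076], 0.001]
 corners [[0.584, 0.473, 0.075], [0.596, 0.387, 0.075], [0.48, 0.365, 0.075], [0.468, 0.45, 0.075]]Traceback (most recent call last):
  File "<stdin>", line 6, in <module>
  File "h.py", line 22, in lid
    c=max(cv2.findContours(m,cv2.RETR_EXTERNAL,cv2.CHAIN_APPROX_NONE)[0],key=cv2.contourArea)
ValueError: max() iterable argument is empty
```

```bash
sed -i 's/(0,0,195),(180,40,255)/(0,0,150),(180,40,255)/' h.py
python3 - <<'E'
from h import *
T=np.load("top0.npz");S=np.load("scene0.npz")
print(T["p"][190,185],T["p"][185,232],S["p"][235,200],S["p"][205,225])
a=T["p"][150:235,100:260];b=S["p"][180:300,95:275]
cv2.imwrite("pics/crop1.png",np.vstack([cv2.resize(a,(560,298),interpolation=2),cv2.resize(b,(560,300*1),interpolation=2)]))
rt=dict(green=(110,150,165,205),white=(165,175,207,228),orange=(203,165,245,215))
rs=dict(green=(100,230,185,300),white=(175,210,250,275),orange=(195,190,265,230))
g=[(u,v) for v in range(60,300,15) for u in (100,140,185,225,265)]
P=bydepth("top",g,T["d"]).round(2)
for q,x in zip(g,P): print(q,x,end="; " if q[0]<265 else "\n")
for k in rt:
  try:
    c,p=lid(T["p"],k,rt[k]);c2,p2=lid(S["p"],k,rs[k])
    bx=cv2.boxPoints(cv2.minAreaRect(c))
    print(k,np.round(p,1),p2 and np.round(p2,1),cv2.contourArea(c))
    print(" plane",plane("top",[p],.105 if k=="orange" else .075).round(4))
    if p2: print(" scene plane",plane("scene",[p2],.105 if k=="orange" else .075).round(4),"two",[np.round(v,4).tolist() for v in two([p],[p2])])
    print(" corners",plane("top",bx,.09 if k=="orange" else .075).round(3).tolist())
  except Exception as e: print(k,e)
E
```

```text
[163 163 163] [ 22  65 137] [198 204 198] [ 27  75 165]
(100, 60) [0.77 0.43 0.49]; (140, 60) [0.77 0.32 0.49]; (185, 60) [0.77 0.19 0.49]; (225, 60) [0.78 0.08 0.48]; (265, 60) [ 0.77 -0.03  0.49]
(100, 75) [0.77 0.45 0.41]; (140, 75) [0.77 0.34 0.4 ]; (185, 75) [0.77 0.2  0.4 ]; (225, 75) [0.77 0.08 0.39]; (265, 75) [ 0.77 -0.03  0.4 ]
(100, 90) [0.77 0.49 0.29]; (140, 90) [0.78 0.37 0.27]; (185, 90) [0.77 0.22 0.29]; (225, 90) [0.77 0.09 0.28]; (265, 90) [ 0.78 -0.04  0.28]
(100, 105) [0.83 0.6  0.01]; (140, 105) [ 0.83  0.44 -0.  ]; (185, 105) [ 0.83  0.26 -0.  ]; (225, 105) [ 0.83  0.1  -0.01]; (265, 105) [ 0.79 -0.05  0.1 ]
(100, 120) [0.77 0.59 0.01]; (140, 120) [ 0.77  0.44 -0.  ]; (185, 120) [0.77 0.26 0.  ]; (225, 120) [ 0.77  0.1  -0.  ]; (265, 120) [ 0.71 -0.04  0.16]
(100, 135) [0.71 0.59 0.  ]; (140, 135) [ 0.71  0.43 -0.  ]; (185, 135) [0.71 0.26 0.01]; (225, 135) [0.7  0.1  0.02]; (265, 135) [ 0.66 -0.04  0.16]
(100, 150) [0.63 0.56 0.07]; (140, 150) [0.65 0.43 0.  ]; (185, 150) [0.65 0.25 0.  ]; (225, 150) [0.65 0.1  0.01]; (265, 150) [ 0.62 -0.05  0.1 ]
(100, 165) [
[... 1421 characters left out ...]
plane [[0.504  0.4136 0.075 ]]
 scene plane [[0.5041 0.4119 0.075 ]] two [[0.5034, 0.413, 0.076], 0.001]
 corners [[0.584, 0.473, 0.075], [0.596, 0.387, 0.075], [0.48, 0.365, 0.075], [0.468, 0.45, 0.075]]
white [184.4 208.3] [220.4 236.4] 663.0
 plane [[0.4154 0.2383 0.075 ]]
 scene plane [[0.4159 0.2363 0.075 ]] two [[0.4149, 0.2379, 0.0763], 0.0007]
 corners [[0.499, 0.282, 0.075], [0.5, 0.199, 0.075], [0.392, 0.197, 0.075], [0.391, 0.278, 0.075]]
orange [222.6 192.7] [235.  203.4] 601.0
 plane [[0.4671 0.1018 0.105 ]]
 scene plane [[0.4668 0.1015 0.105 ]] two [[0.4669, 0.1017, 0.1051], 0.0004]
 corners [[0.45, 0.147, 0.09], [0.549, 0.131, 0.09], [0.534, 0.048, 0.09], [0.435, 0.066, 0.09]]
```

View pics/crop1.png

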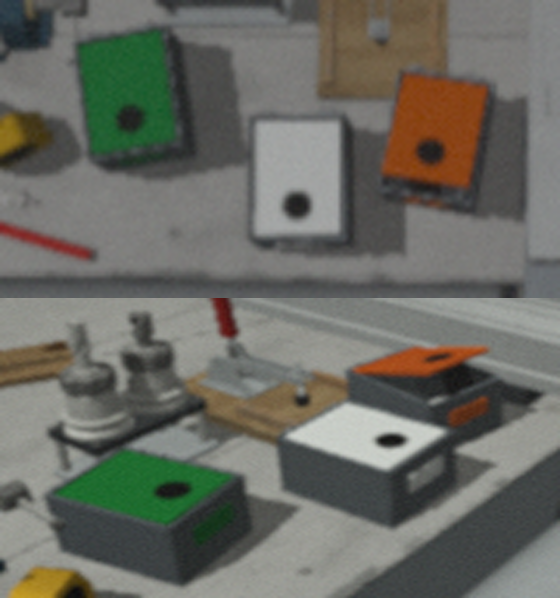

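The crop shows the orange lid ajar and the green and white lids shut, with all pads clear. The two views agree to about 1 mm: orange pad (.467,.102,.105), green (.504,.413,.075), white (.415,.238). I'll add a helper that turns a world target into tool-axis units.

```bash
cat >> h.py <<'E'
def to(*targets):
    s=r.read_state();Q=R.from_quat(s["eef_rot"]).as_matrix();p=np.array(s["ee_pos"])
    print("t",round(s["time"],2),"p",p.round(4),"F",np.round(s["ft_force"],1),"q",np.round(s["joint_positions"],2),"w",round(s["width"],4))
    print("tool axes rows x,y,z:",Q.T.round(3).tolist())
    for t in targets: print(t,"->",((np.array(t)-p)@Q/.25).round(3))
E
python3 -c "
from h import *
to((.36,-.47,.26),(.5,-.3,.26),(.57,-.1,.26),(.464,.102,.15))"
```

```text
t 0.1 p [ 0.2135 -0.5871  0.2218] F [0.4 1.1 0. ] q [ 1.2   0.33 -0.06  1.46  0.02  1.35 -0.09] w 0.0873
tool axes rows x,y,z: [[-0.0, 0.001, -1.0], [0.342, -0.94, -0.001], [-0.94, -0.342, 0.0]]
(0.36, -0.47, 0.26) -> [-0.152 -0.24  -0.711]
(0.5, -0.3, 0.26) -> [-0.152 -0.688 -1.47 ]
(0.57, -0.1, 0.26) -> [-0.151 -1.344 -2.006]
(0.464, 0.102, 0.15) -> [ 0.29  -2.247 -1.884]
```

```bash
python3 -m pendant '-0.08 -0.04 -0.16 0 0 0; -0.15 -0.1 -0.32 0 0 0; -0.15 -0.16 -0.5 0 0 0; -0.15 -0.24 -0.66 0 0 0; -0.15 -0.35 -0.82 0 0 0; -0.15 -0.46 -0.97 0 0 0; -0.15 -0.62 -1 0 0 0; -0.15 -0.8 -1 0 0 0' -1 20; python3 -c "
from h import *
to((.5,-.3,.26),(.57,-.1,.26),(.464,.102,.15))"
```

```text
time: 0.9
ee_pos: [0.3811, -0.3116, 0.2592]
eef_rot: [-0.696, -0.124, 0.696, -0.123]
ft_force: [-0.1, 0.2, 1.1]
width: 0.031
t 0.9 p [ 0.3811 -0.3116  0.2592] F [-0.1  0.2  1.1] q [ 0.86  0.04 -0.27  1.73  0.01  1.38 -0.63] w 0.031
tool axes rows x,y,z: [[-0.001, 0.001, -1.0], [0.344, -0.939, -0.001], [-0.939, -0.344, 0.0]]
(0.5, -0.3, 0.26) -> [-0.003  0.12  -0.462]
(0.57, -0.1, 0.26) -> [-0.003 -0.534 -1.001]
(0.464, 0.102, 0.15) -> [ 0.438 -1.438 -0.881]
```

```bash
python3 -m pendant '0 -0.06 -0.18 0 0 0; 0 -0.13 -0.36 0 0 0; 0 -0.2 -0.54 0 0 0; 0 -0.29 -0.7 0 0 0; 0 -0.4 -0.85 0 0 0; 0 -0.53 -0.97 0 0 0; 0 -0.7 -0.97 0 0 0; 0 -0.88 -0.97 0 0 0'; python3 -c "
from h import *
to((.464,.102,.26),(.464,.102,.125))"
```

```text
time: 1.7
ee_pos: [0.5326, -0.0226, 0.2591]
eef_rot: [-0.696, -0.123, 0.697, -0.122]
ft_force: [1.0, 1.2, 1.7]
width: 0.0004
t 1.7 p [ 0.5326 -0.0226  0.2591] F [1.  1.2 1.7] q [ 0.44  0.15 -0.54  1.62  0.08  1.39 -1.32] w 0.0004
tool axes rows x,y,z: [[-0.001, 0.001, -1.0], [0.342, -0.94, -0.001], [-0.94, -0.342, 0.001]]
(0.464, 0.102, 0.26) -> [-0.003 -0.562  0.087]
(0.464, 0.102, 0.125) -> [ 0.537 -0.562  0.087]
```

```bash
python3 -m pendant '0 -0.18 0.03 0 0 0; 0 -0.37 0.06 0 0 0; 0 -0.55 0.09 0 0 0; 0.1 -0.56 0.09 0 0 0; 0.27 -0.56 0.09 0 0 0; 0.44 -0.56 0.09 0 0 0; 0.53 -0.56 0.09 0 0 0; 0.53 -0.56 0.09 0 0 0'
python3 - <<'E'
from h import *
to((.464,.102,.105),(.463,.102,.067))
p,d=vision.camera("scene");cv2.imwrite("pics/s2.png",cv2.resize(p[130:300,100:330],(800,591)))
E
```

```text
time: 2.5
ee_pos: [0.4616, 0.099, 0.1245]
eef_rot: [-0.694, -0.123, 0.698, -0.123]
ft_force: [-0.4, 0.1, 1.2]
width: 0.0003
t 2.5 p [0.4616 0.099  0.1245] F [-0.4  0.1  1.2] q [ 0.32  0.14 -0.66  1.94  0.09  1.1  -1.6 ] w 0.0003
tool axes rows x,y,z: [[-0.006, -0.001, -1.0], [0.342, -0.94, -0.001], [-0.94, -0.342, 0.006]]
(0.464, 0.102, 0.105) -> [ 0.078 -0.008 -0.014]
(0.463, 0.102, 0.067) -> [ 0.23  -0.009 -0.011]
```

View pics/s2.png

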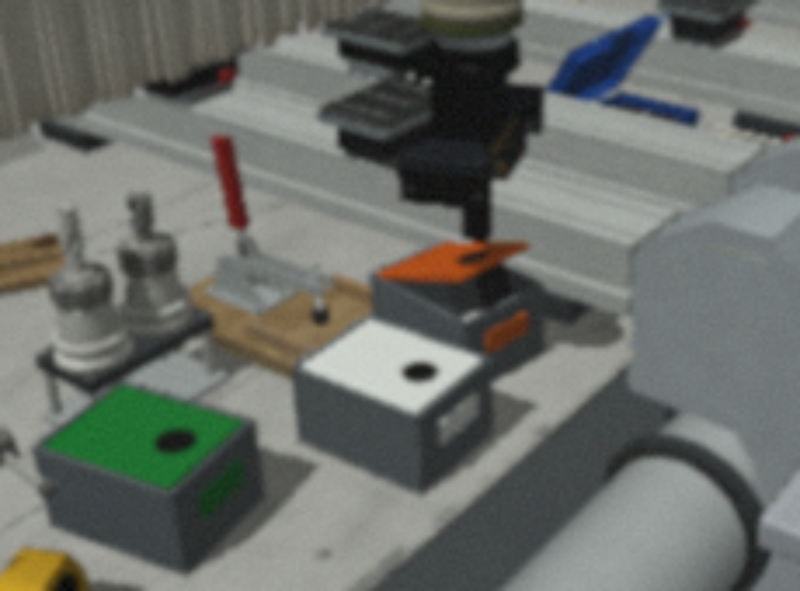

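The fingers hang just above the orange pad, at about (480,240) in the crop. I'll push slowly.

```bash
for i in 1; do python3 -m pendant '0.014 -0.002 -0.004 0 0 0; 0.028 -0.004 -0.006 0 0 0; 0.042 -0.006 -0.008 0 0 0; 0.056 -0.008 -0.01 0 0 0; 0.07 -0.008 -0.01 0 0 0; 0.084 -0.008 -0.01 0 0 0; 0.098 -0.008 -0.01 0 0 0; 0.112 -0.008 -0.01 0 0 0'; done
python3 -m pendant '0.013 0 0 0 0 0; 0.026 0 0 0 0 0; 0.039 0 0 0 0 0; 0.052 0 0 0 0 0; 0.065 0 0 0 0 0; 0.078 0 0 0 0 0; 0.088 0 0 0 0 0; 0.094 0 0 0 0 0'
```

```text
time: 3.35
ee_pos: [0.4656, 0.1022, 0.0993]
eef_rot: [-0.696, -0.123, 0.696, -0.123]
ft_force: [-0.9, -0.7, 0.5]
width: 0.0005
time: 4.15
ee_pos: [0.4655, 0.1023, 0.0758]
eef_rot: [-0.696, -0.123, 0.696, -0.123]
ft_force: [-2.5, -0.2, 4.0]
width: 0.0006
```

```bash
python3 -m pendant '0.008 0 0 0 0 0; 0.014 0 0 0 0 0; 0.018 0 0 0 0 0; 0.018 0 0 0 0 0'; python3 -m pendant '0.004 0 0 0 0 0; 0.008 0 0 0 0 0; 0.008 0 0 0 0 0'
```

```text
time: 4.55
ee_pos: [0.4656, 0.1023, 0.0714]
eef_rot: [-0.696, -0.123, 0.696, -0.123]
ft_force: [-2.2, 1.0, 2.3]
width: 0.0003
time: 4.85
ee_pos: [0.4656, 0.1023, 0.0695]
eef_rot: [0.696, 0.123, -0.696, 0.123]
ft_force: [-2.6, -0.3, 4.4]
width: 0.0007
```

Next, small steps to the stop, watching the force.

```bash
python3 -m pendant '0.004 0 0 0 0 0; 0.006 0 0 0 0 0; 0.006 0 0 0 0 0'; python3 -m pendant '0.003 0 0 0 0 0; 0.004 0 0 0 0 0; 0.004 0 0 0 0 0'
```

```text
time: 5.15
ee_pos: [0.4657, 0.1023, 0.0682]
eef_rot: [0.696, 0.123, -0.696, 0.123]
ft_force: [-4.7, 0.0, 6.7]
width: 0.0004
time: 5.45
ee_pos: [0.4658, 0.1023, 0.0677]
eef_rot: [0.696, 0.123, -0.696, 0.123]
ft_force: [-7.3, -0.6, 14.1]
width: 0.0003
```

14 N at 0.0677: that is the stop. Lift off gently.

```bash
python3 -m pendant '-0.016 0 0 0 0 0; -0.032 0 0 0 0 0; -0.06 0 0 0 0 0; -0.12 0 0 0 0 0; -0.25 0 0 0 0 0; -0.4 0 0 0 0 0; -0.5 0 0 0 0 0; -0.5 0 0 0 0 0'
python3 - <<'E'
from h import *
to((.504,.413,.19),(.502,.413,.095))
p,d=vision.camera("scene");cv2.imwrite("pics/s3.png",cv2.resize(p[130:300,100:330],(800,591)))
E
```

```text
time: 6.25
ee_pos: [0.4677, 0.1026, 0.1958]
eef_rot: [0.699, 0.122, -0.694, 0.123]
ft_force: [0.1, -0.5, -1.4]
width: 0.0005
t 6.25 p [0.4677 0.1026 0.1958] F [ 0.1 -0.5 -1.4] q [ 0.33  0.06 -0.66  1.85  0.04  1.24 -1.56] w 0.0005
tool axes rows x,y,z: [[0.007, 0.0, -1.0], [0.341, -0.94, 0.002], [-0.94, -0.341, -0.006]]
(0.504, 0.413, 0.19) -> [ 0.024 -1.118 -0.56 ]
(0.502, 0.413, 0.095) -> [ 0.404 -1.121 -0.55 ]
```

View pics/s3.png

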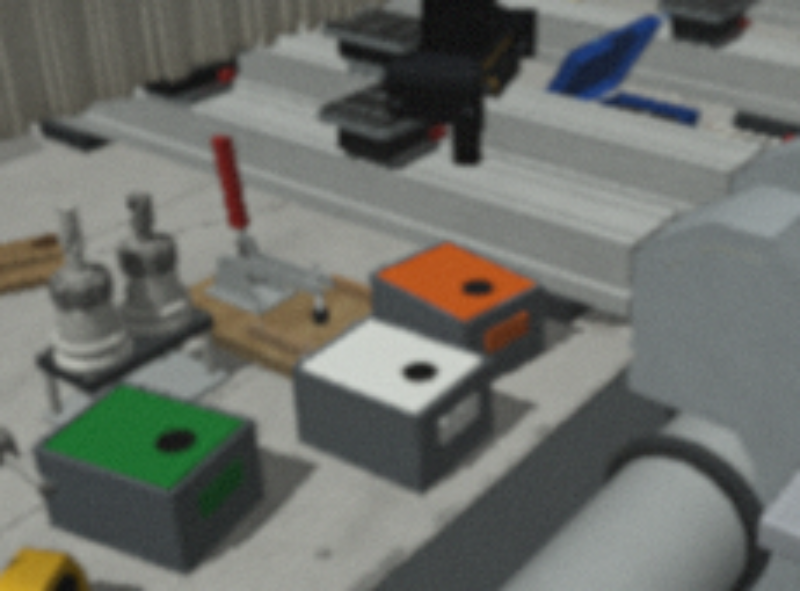

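The orange lid is now flush, and white and green are shut. On to green.

```bash
python3 -m pendant '0 -0.15 -0.07 0 0 0; 0 -0.31 -0.15 0 0 0; 0 -0.47 -0.23 0 0 0; 0 -0.63 -0.31 0 0 0; 0 -0.79 -0.39 0 0 0; 0 -0.95 -0.47 0 0 0; 0 -1 -0.55 0 0 0; 0 -1 -0.55 0 0 0'; python3 -c "
from h import *
to((.503,.413,.19),(.503,.413,.1))"
```

```text
time: 7.1
ee_pos: [0.5088, 0.3868, 0.1898]
eef_rot: [-0.695, -0.124, 0.697, -0.123]
ft_force: [-0.1, -1.1, -0.4]
width: 0.0001
t 7.1 p [0.5088 0.3868 0.1898] F [-0.1 -1.1 -0.4] q [-0.17  0.49 -0.76  1.43  0.33  1.36 -2.16] w 0.0001
tool axes rows x,y,z: [[-0.003, 0.0, -1.0], [0.345, -0.939, -0.001], [-0.939, -0.345, 0.002]]
(0.503, 0.413, 0.19) -> [-0.001 -0.106 -0.014]
(0.503, 0.413, 0.1) -> [ 0.359 -0.106 -0.015]
```

```bash
python3 -m pendant '0.03 -0.106 -0.015 0 0 0; 0.15 -0.106 -0.015 0 0 0; 0.27 -0.106 -0.015 0 0 0; 0.35 -0.106 -0.015 0 0 0; 0.38 -0.106 -0.015 0 0 0; 0.38 -0.106 -0.015 0 0 0'
python3 -m pendant '0.012 0 0 0 0 0; 0.024 0 0 0 0 0; 0.036 0 0 0 0 0; 0.048 0 0 0 0 0; 0.06 0 0 0 0 0; 0.072 0 0 0 0 0; 0.072 0 0 0 0 0'
```

```text
time: 7.7
ee_pos: [0.5035, 0.4091, 0.0958]
eef_rot: [-0.696, -0.122, 0.697, -0.123]
ft_force: [-0.0, 0.4, -0.1]
width: 0.0001
time: 8.4
ee_pos: [0.5036, 0.4102, 0.0785]
eef_rot: [-0.696, -0.123, 0.697, -0.123]
ft_force: [-0.1, -0.4, -0.3]
width: 0.0005
```

```bash
python3 -m pendant '0.008 0 0 0 0 0; 0.016 0 0 0 0 0; 0.024 0 0 0 0 0; 0.03 0 0 0 0 0; 0.034 0 0 0 0 0; 0.034 0 0 0 0 0'; python3 -m pendant '0.004 0 0 0 0 0; 0.006 0 0 0 0 0; 0.006 0 0 0 0 0'
```

```text
time: 9.0
ee_pos: [0.5039, 0.4105, 0.0705]
eef_rot: [0.696, 0.123, -0.696, 0.123]
ft_force: [-1.6, -0.5, 3.6]
width: 0.0005
time: 9.3
ee_pos: [0.5039, 0.4105, 0.069]
eef_rot: [0.696, 0.123, -0.696, 0.123]
ft_force: [-1.4, 0.1, 3.7]
width: 0.0004
```

```bash
python3 -m pendant '0.004 0 0 0 0 0; 0.006 0 0 0 0 0; 0.006 0 0 0 0 0'; python3 -m pendant '-0.012 0 0 0 0 0; -0.03 0 0 0 0 0; -0.06 0 0 0 0 0; -0.1 0 0 0 0 0; -0.2 0 0 0 0 0; -0.35 0 0 0 0 0; -0.5 0 0 0 0 0; -0.5 0 0 0 0 0'
python3 - <<'E'
from h import *
to()
p,d=vision.camera("scene");cv2.imwrite("pics/s4.png",cv2.resize(p[130:300,100:330],(800,591)))
E
```

```text
time: 9.6
ee_pos: [0.5039, 0.4105, 0.0678]
eef_rot: [0.697, 0.123, -0.696, 0.123]
ft_force: [-1.4, -0.8, 6.0]
width: 0.0007
time: 10.4
ee_pos: [0.5052, 0.4122, 0.1988]
eef_rot: [0.699, 0.124, -0.694, 0.121]
ft_force: [-0.2, 0.8, 0.5]
width: 0.0003
t 10.4 p [0.5052 0.4122 0.1988] F [-0.2  0.8  0.5] q [-0.22  0.5  -0.76  1.39  0.35  1.37 -2.2 ] w 0.0003
tool axes rows x,y,z: [[0.006, 0.005, -1.0], [0.342, -0.94, -0.003], [-0.94, -0.342, -0.007]]
```

View pics/s4.png

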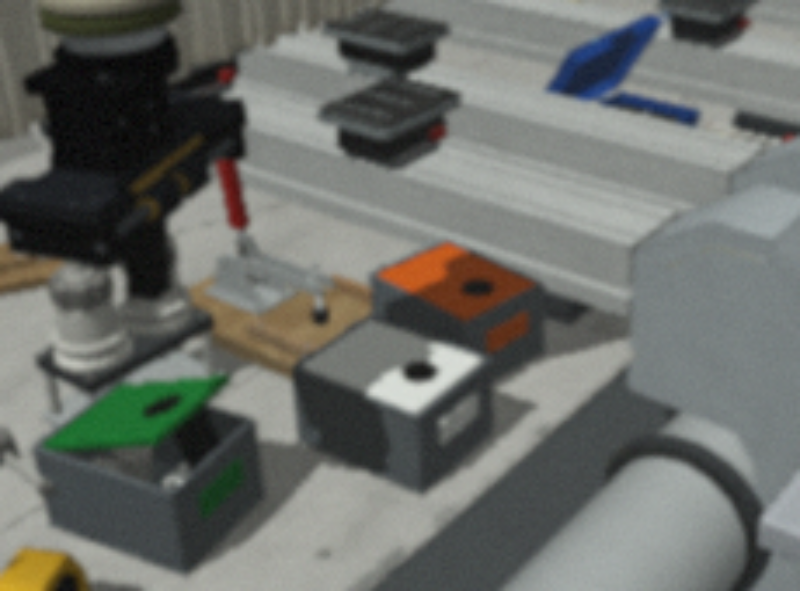

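Green stands ajar, its free edge at about (225,378) in the crop. Orange and white are shut (arm shadow only), and the gripper is well clear. One last check of the pad heights, then I hand in.

```bash
python3 -m pendant '0 0 0 0 0 0; 0 0 0 0 0 0; 0 0 0 0 0 0; 0 0 0 0 0 0; 0 0 0 0 0 0'
python3 - <<'E'
from h import *
p,d=vision.camera("scene")
u=lambda x,y:(100+x*230/800,130+y*170/591)
for n,q in dict(green=u(162,403),white=u(420,371),orange=u(477,287)).items(): print(n,bydepth("scene",[q],d).round(3))
print(r.read_state()["ft_force"]); close_job()
E
```

```text
time: 10.95
ee_pos: [0.5037, 0.4103, 0.1921]
eef_rot: [-0.696, -0.123, 0.697, -0.123]
ft_force: [0.8, 0.8, -0.3]
width: 0.0006
green [[0.513 0.411 0.103]]
white [[0.415 0.236 0.074]]
orange [[-0.123  0.86   0.614]]
[-0.26001816 -0.02630053  0.17371875]Traceback (most recent call last):
  File "<stdin>", line 5, in <module>
NameError: name 'close_job' is not defined
```

Orange had no depth reading at that pixel, so I'll take the median around it and then hand in.

Run:
```python
from h import *
from bench import close_job
p,d=vision.camera("scene")
g=[(x,y) for x in range(228,246,2) for y in range(208,218,2) if d[y,x]>0]
z=bydepth("scene",g,d)[:,2];print("orange z",np.median(z).round(4),z.min().round(3),z.max().round(3),len(z))
if abs(np.median(z)-.075)<.008: print(close_job())
```

```text
orange z 0.0762 0.074 0.079 45
the job is handed in; nothing more can be done
None
```

The orange lid is latched shut, the green lid stands ajar by itself, and the white lid was never touched. I handed the job in at about 11 s of the 38 s allowed.

- **Orange lid:** I pushed it slowly to its stop (14 N at the pad, about 7 mm below flush) and released it. It came back to flush, and the last depth check over the lid gave 76 mm (74 to 79 mm).
- **Green lid:** I pushed it about 7 mm below flush (6 N) and let go. It sprang ajar, with the pad at 103 mm in the last check.
- **White lid:** The last check put its pad at 74 mm, so it is still shut.
- **Robot:** The gripper was shut about 12 cm above the bins' rims, and the wrist force was near zero.

Two things went wrong at the end. The first orange depth check gave a meaningless value because that pixel had no reading, so I repeated it over an area. The first hand-in call failed on a missing import, and I ran it again.

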